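# Take apart the pile of lab ware and set it out

## Robot

A 6-joint arm with a two-finger parallel gripper is mounted at the origin on the work surface. World frame = base frame: x ahead of the robot, y to its left, z up, the work surface at z = 0. Lengths are in mm, angles in rad, forces in N, time in s.
With the tool pointing down it reaches from about 275 to 825 mm from the base axis. Payload 5.2 kg.
Tool frame: the origin (TCP) lies at the very end of the fingers, on their centre line; the grasp point (between the pads) lies 19 mm behind it; z points along the fingers, y is the direction in which the jaws open and shut (so a half turn about z gives the same grasp; the last joint's range is limited). The gripper opens to 93 mm and grips with 3 to 60 N. Pads are 15 mm wide; open, the fingers measure 128 mm over their backs; the gripper's body (75 mm by 188 mm) begins 65 mm behind the grasp point.
Start: joints at [0.999, 0.259, 1.535, -0, 1.348, -0.203], TCP at [198.252, 513.031, 218.653] pointing down, gripper open.
Joint ranges: [-3.14, 3.14], [-0.91, 2.08], [0.19, 2.58], [-1.22, 4.36], [0.22, 2.71], [-3.12, 3.12]. Speed limits (rad/s): [2.57, 2.57, 3.14, 3.14, 3.14, 3.14].

## Interface

Orientations are given as [roll, pitch, yaw] about the fixed x, y, z axes, in that order (R = Rz(yaw) Ry(pitch) Rx(roll)).
In Python, from bench import robot gives the robot as it stands. The module is installed in compiled form; this text tells all that it offers. Calls block until the motion is done:
- robot.move_ptp(position, orientation): joint-space move of the TCP to a pose.
- robot.move_linear(position, ori=None, speed=150, f_stop=None): straight line of the TCP; ori=None keeps the orientation; speed is the mean speed in mm/s. With f_stop (N) it stops when the force on the tool has changed by that much, and returns True; else False.
- robot.move_j(angles): joint-space move.
- robot.move_gripper(opening): opening from 0.0 (shut) to 1.0 (fully open); the grip force is fixed at half the most; returns when the fingers have stopped.
- robot.sleep(seconds).
- robot.inverse_kinematics(position, orientation): joint angles nearest the present ones, or None.
- robot.get_image(name): name is "scene" or "side" or "wrist"; returns a dict with "img" (480x640x3 uint8, blue, green, red), "fovy" (degrees; the focal length in pixels is half the picture's height over the tangent of half this angle, whatever the lens; pixels are square), "cx", "cy" (the principal point, pixels), "eye" and "orientation" of the camera in the world. Camera axes: x right, y down, z forward; pixel columns grow to the right and rows downward; lengths in mm; the calibration is good to about 2 mm. A picture is of the moment at which its call begins. There is no depth.
A pose or a line that the arm cannot do raises robot.MotionError and nothing moves.
- robot.hand_in(): hands the job in, once; it reports no verdict.
Readings, each from a call of its own:
- robot.current_t(): time.
- robot.current_qpos(): joint angles.
- robot.current_joint_vel(): joint speeds.
- robot.current_joint_efforts(): joint torques, N m.
- robot.current_tcp_pos(): TCP position.
- robot.current_eef_rot(): TCP orientation.
- robot.current_contact_force(): force on the tool from outside, world axes, zero at the start.
- robot.current_ft_torque(): the same for the moment, N m.
- robot.current_gripper_width(): opening from 0.0 (shut) to 1.0 (fully open).
Only numpy, scipy, OpenCV 4.12 (cv2) and the standard library are available. Lean on these libraries where they do the work, as an engineer would, in place of code of your own. Each camera call takes 0.05 s, during which the arm holds its last target.

## Task

The ware for the next practical stands in one pile on the spotting tile. Take it apart and set each piece in its place: the crucible upright in the middle of the balance pan, the smaller cork ring down over the thin peg and the larger one down over the thick peg, each lying flat on its stand's base, and the white spotting tile, wells up, in the middle of the grey mat and lined up with it. Set the two porcelain pieces (crucible and tile) down without dropping them, never tip the crucible over, and leave the beaker and the wash bottle where they stand.

Things in the scene. Friction and masses are not known exactly. Their poses are not given: they have to be found in the camera images.
- crucible: open white porcelain crucible without lid, top of the pile: 34 mm tall, 33 mm across its foot, 38 mm across its rim, 2.5 mm walls, 0.05 kg. Origin: centre of its underside, z up its axis. At the start it stands on the small cork ring
- cork_small: small flask-support ring of cork, 46 mm outside, 24 mm hole, 20 mm tall, 0.02 kg. Origin: centre of its underside, z up its axis. At the start it lies flat on the large cork ring, under the crucible
- cork_large: large flask-support ring of cork, 56 mm outside, 32 mm hole, 26 mm tall, 0.03 kg. Origin: centre of its underside, z up its axis. At the start it lies flat on the spotting tile, near its middle
- spot_tile: white porcelain spotting tile, a slab 56 mm (its x) by 124 mm (its y) by 14 mm thick with two rows of five shallow wells in its top, 0.22 kg. Origin: centre of its underside, z up. Bottom of the pile, lying on the bench; grip it across its 56 mm width once the pile is off
- balance: fixed white laboratory balance with a round steel pan 84 mm across. Origin: at bench level straight below the pan's centre; the pan's flat top is 44 mm above it. The housing is 115 mm wide (its y), 34 mm tall, and runs from 85 mm before the pan's centre (its -x, where the dark display is) to 50 mm behind it
- peg_thin: fixed peg stand with the thin peg: round wooden base 68 mm across and 8 mm thick, with an upright peg 8 mm across whose tip is 44 mm above the bench. Origin: centre of the base's underside, on the peg's axis. Place of the small cork ring, which then lies on the base with its underside 8 mm above the bench
- peg_thick: fixed peg stand with the thick peg: round wooden base 86 mm across and 8 mm thick, with an upright peg 16 mm across whose tip is 44 mm above the bench. Origin: centre of the base's underside, on the peg's axis. Place of the large cork ring, which then lies on the base with its underside 8 mm above the bench
- mat: fixed flat light grey mat on the bench, 78 mm (its x) by 148 mm (its y) by 3 mm thick. Origin: centre of its underside. Place of the spotting tile, long side along long side, either way round
- beaker: bystander: small empty glass beaker, 52 mm across, 65 mm tall, loose. Origin: centre of its underside
- wash_bottle: bystander: white wash bottle with a red cap and a thin bent spout, 60 mm across, 140 mm tall to the cap's top and about 170 mm to the spout's, loose. Origin: centre of its underside
Mind the look-alikes: they are no part of the job. What is shaped like the balance but green is not meant. Several things have the shape of the crucible; the one meant has the colours described above.

How it is judged:
By the outcome, as a careful person would: the job done as asked, in the order asked, and still so for the second after the job is handed in, with the robot touching nothing.
It also fails if it takes over 115 s, if anything falls off the work surface, if the arm or the gripper's body presses on something with over 40 N, if the wrist force passes 120 N, or if a joint passes its speed limit or range.

## Working session

There is one attempt and no reset: what is moved stays moved. The work goes in short steps, each a Python script; the robot and the scene stay as the last script left them, time stands still between calls to the robot, and variables do not carry over. Pictures are saved under pics/ and viewed, and the job is handed in when it is done.

```bash
mkdir -p pics
python3 - <<'E'
from bench import robot
import cv2
for n in ["scene","side","wrist"]:
    d=robot.get_image(n); cv2.imwrite(f"pics/{n}0.png",d["img"]); print(n,d["fovy"],d["cx"],d["cy"],d["eye"],d["orientation"],d["img"].shape)
print(robot.current_t(), robot.current_eef_rot())
E
```

```text
scene 52.78590080135471 324.6942304521062 236.58197480211797 [1071.4841777   556.97075708  758.49943004] [-2.25686887  0.01271395  2.32431984] (480, 640, 3)
side 51.75831651968682 317.13238882046187 246.16869519557775 [  198.0042498  -1073.03132506   692.92608171] [-2.08325988  0.0127788  -0.25867471] (480, 640, 3)
wrist 69.93221869920332 323.2108885158478 239.4894684167144 [128.78558945 539.92575031 384.14479615] [2.86643360e+00 1.71413648e-03 1.20246445e+00] (480, 640, 3)
0.15 [-3.14025117e+00 -2.86244974e-04  2.77287628e+00]
```

View pics/scene0.png

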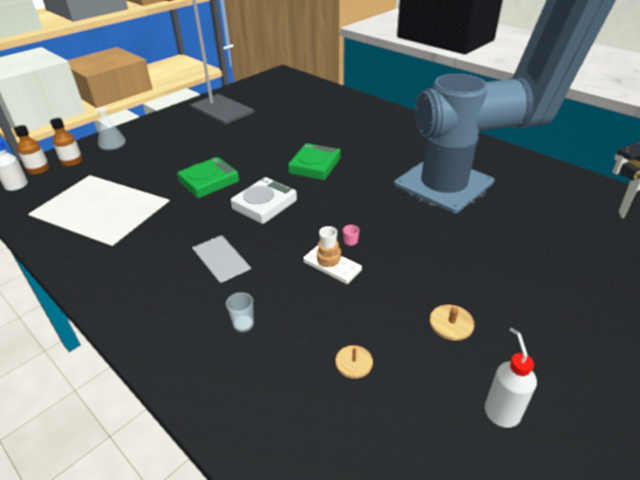

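View pics/side0.png

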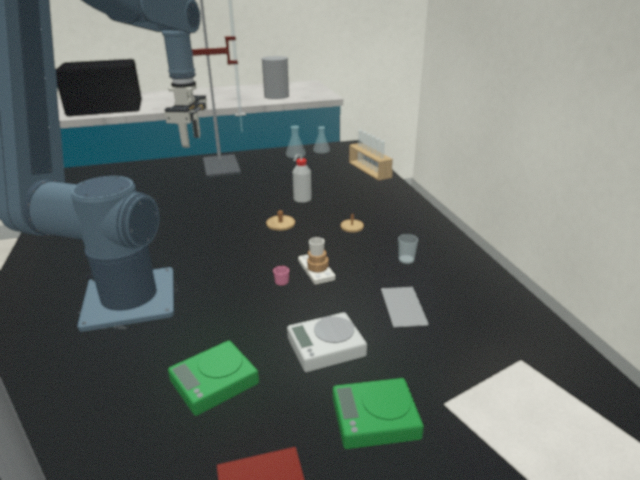

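View pics/wrist0.png

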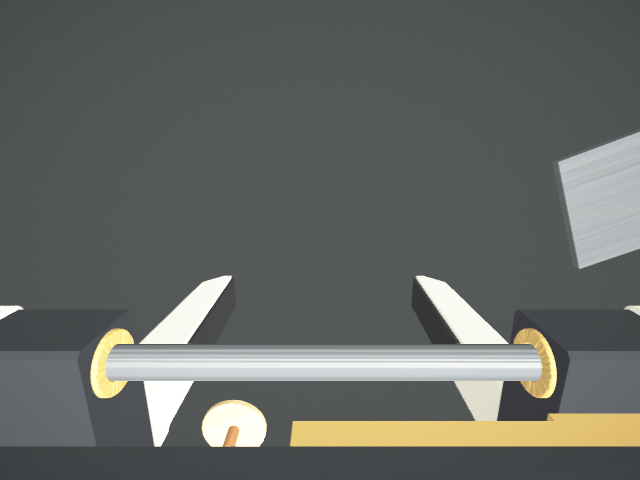

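```bash
cat > h.py <<'E'
from bench import robot
import numpy as np, cv2
from scipy.spatial.transform import Rotation as Rn
def cam(d):
    f=240/np.tan(np.radians(d["fovy"])/2)
    return f,d["cx"],d["cy"],np.array(d["eye"]),Rn.from_euler("xyz",d["orientation"]).as_matrix()
def back(d,u,v,z):
    f,cx,cy,e,R=cam(d); r=R@np.array([(u-cx)/f,(v-cy)/f,1]); return e+r*(z-e[2])/r[2]
def proj(d,P):
    f,cx,cy,e,R=cam(d); p=(np.atleast_2d(P)-e)@R; return np.c_[p[:,0]/p[:,2]*f+cx,p[:,1]/p[:,2]*f+cy]
def snap(n,name):
    d=robot.get_image(n); cv2.imwrite(f"pics/{name}.png",d["img"])
    import pickle; pickle.dump(d,open(f"pics/{name}.pkl","wb")); return d
def load(name):
    import pickle; return pickle.load(open(f"pics/{name}.pkl","rb"))
E
python3 - <<'E'
from h import *
d=snap("scene","s1"); e=snap("side","e1")
np.set_printoptions(precision=1,suppress=True)
for n,a,b,z in [("crucible top",(328,232),(317,242),94),("pink",(351,235),(281,276),20),("tile",(332,264),(317,269),7),("pan",(259,194),(333,329),44),("thin",(354,361),(352,226),8),("thick",(452,322),(280,223),8),("mat",(221,258),(404,307),3),("beaker",(243,325),(407,260),0),("bottle",(506,415),(303,199),0),("green1",(208,175),(377,405),40),("green2",(315,160),(213,370),40)]:
    print(n,back(d,*a,z)[:2],back(e,*b,z)[:2])
i=d["img"]; j=e["img"]
cv2.imwrite("pics/crop.png",np.hstack([cv2.resize(i[220:290,290:380],(400,311),interpolation=cv2.INTER_CUBIC),cv2.resize(j[225:295,265:355],(400,311),interpolation=cv2.INTER_CUBIC)]))
E
```

```text
crucible top [468.9 -10. ] [468.1 -21.1]
pink [372.9 -24.1] [369.5 -36.9]
tile [469.7   2.3] [470.   -9.6]
pan [ 428.6 -294.8] [ 427.4 -301.3]
thin [639.5 213.4] [634.8 197.6]
thick [434.9 296.9] [428.1 279.1]
mat [ 626.9 -207.3] [ 623.5 -220.2]
beaker [720.6 -12.8] [719.  -21.5]
bottle [544. 471.] [542.5 453.7]
green1 [ 459.  -477.2] [ 443.5 -512.9]
green2 [ 200.2 -311.7] [ 178.9 -351.3]
```

View pics/crop.png

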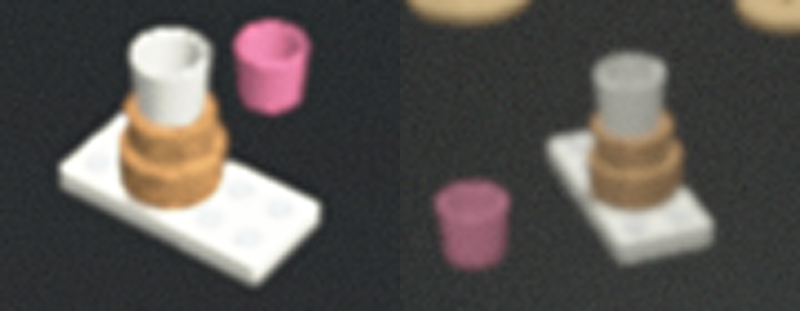

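Candidates for the crucible: the white one on the pile (scene px 328,235) and the pink one (351,235). For the balance: the white one (263,198) and green ones (208,175) and (315,160). The crop confirms that the white crucible is on the corks and the pink one stands on the bench, so I choose the white crucible and the white balance. The two fixed cameras disagree by about 12 mm in y, so next I take an overhead wrist view.

Run:
```python
from h import *
for yaw in (0,np.pi):
    print(yaw,robot.inverse_kinematics([480,0,320],[np.pi,0,yaw]))
robot.move_ptp([480,0,320],[np.pi,0,0])
d=snap("wrist","w1"); print(d["eye"],d["orientation"],robot.current_tcp_pos(),robot.current_t())
```

```text
0 [-2.32934060e-01  7.91316583e-02  1.50899297e+00 -4.44089210e-16
  1.55346803e+00  1.33786227e+00]
3.141592653589793 [-0.23293406  0.07913166  1.50899297  0.          1.55346803 -1.80373039]
[555.86374611   0.73334451 486.07875222] [ 2.86854852e+00 -2.80269544e-04 -1.56882599e+00] [479.93315127   0.77842883 319.87143528] 2.4333
```

View pics/w1.png

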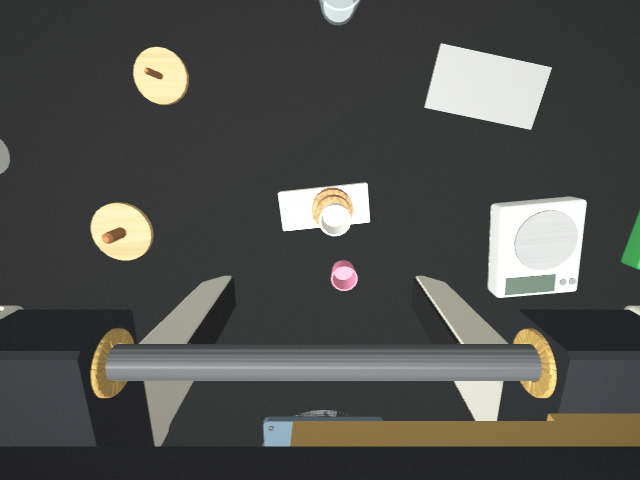

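The wrist view shows the pile (333,210), pink crucible (344,275), white balance pan (546,240), thin peg base (161,76), thick peg base (122,232) and mat (488,86). Next I measure them.

```bash
cat >> h.py <<'E'
def fit(d,mask_pred,z0=None):
    pass
def blob(img,lo,hi,roi,hsv=True):
    x0,y0,x1,y1=roi
    im=cv2.cvtColor(img,cv2.COLOR_BGR2HSV) if hsv else img
    m=np.zeros(img.shape[:2],np.uint8); m[y0:y1,x0:x1]=cv2.inRange(im,lo,hi)[y0:y1,x0:x1]
    c=cv2.findContours(m,cv2.RETR_EXTERNAL,cv2.CHAIN_APPROX_NONE)[0]
    return max(c,key=cv2.contourArea)[:,0,:].astype(float)
def circ(P):
    A=np.c_[2*P,np.ones(len(P))]; s=np.linalg.lstsq(A,(P**2).sum(1),rcond=None)[0]
    return s[:2],np.sqrt(s[2]+s[0]**2+s[1]**2)
def toplane(d,c,z): return np.array([back(d,u,v,z)[:2] for u,v in c])
E
python3 - <<'E'
from h import *
np.set_printoptions(precision=2,suppress=True)
d=load("w1"); im=d["img"]
for n,r,z in [("thin",(120,35,200,115),8),("thick",(80,190,165,270),8)]:
    c=blob(im,(5,40,120),(35,255,255),r); P=toplane(d,c,z); P=cv2.convexHull(P.astype(np.float32))[:,0]
    print(n,circ(P), c.mean(0))
for n,r,z in [("mat",(415,35,560,140),3),("tile",(270,175,380,240),14)]:
    c=blob(im,(0,0,120),(180,60,255),r); P=toplane(d,c,z).astype(np.float32)
    R=cv2.minAreaRect(P); print(n,R,cv2.boxPoints(R).tolist())
hs=cv2.cvtColor(im,cv2.COLOR_BGR2HSV)
c=cv2.resize(im[170:310,260:380],(600,700),interpolation=cv2.INTER_CUBIC)[:600]
b=cv2.resize(im[190:305,480:595],(600,600),interpolation=cv2.INTER_CUBIC)
cv2.imwrite("pics/w1a.png",c);cv2.imwrite("pics/w1b.png",b)
E
```

```text
thin (array([638.02, 208.58]), np.float64(34.362218574360774)) [160.31  75.64]
thick (array([433.28, 290.45]), np.float64(43.73377921053106)) [121.28 230.89]
mat ((626.3779907226562, -212.00836181640625), (148.84483337402344, 77.9461669921875), 79.26232147216797) [[574.221435546875, -277.8664855957031], [650.8028564453125, -292.38885498046875], [678.5345458984375, -146.15023803710938], [601.953125, -131.62786865234375]]
tile ((463.4826965332031, -1.2833251953125), (72.10099029541016, 124.65703582763672), 6.154051303863525) [[420.9582214355469, 56.821319580078125], [434.3216857910156, -67.11734771728516], [506.0071716308594, -59.387969970703125], [492.6437072753906, 64.55069732666016]]
```

View pics/w1a.png

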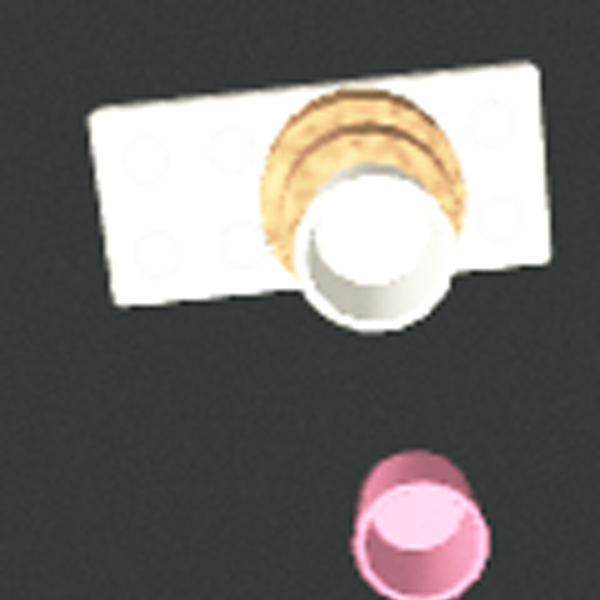

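View pics/w1b.png

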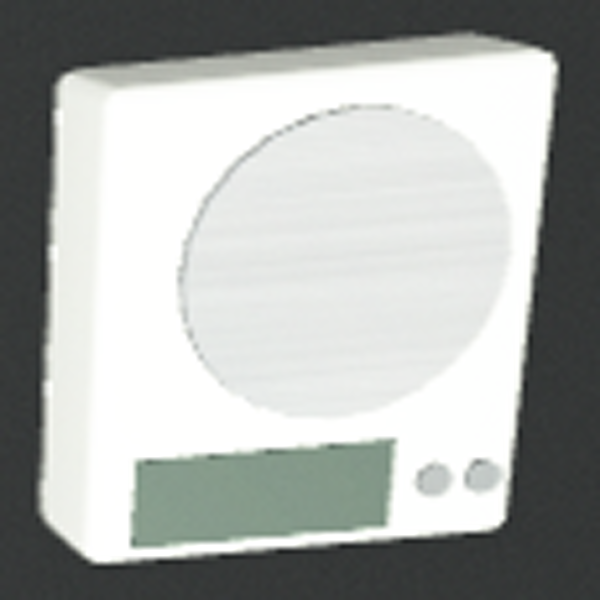

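Run:
```python
from h import *
np.set_printoptions(precision=2,suppress=True)
d=load("w1"); im=d["img"]
q=np.array([(88,112),(540,62),(551,262),(115,306)])/5+(260,170)-.4
P=toplane(d,q,14);print("tile",P,P.mean(0),[np.linalg.norm(P[i]-P[i-1]) for i in range(4)])
for a,b in ((0,1),(3,2)): v=P[a]-P[b];print("yaw",np.degrees(np.arctan2(-v[0],v[1])))
# fits: pan by contour
s=115/600
print("pan",back(d,480+346*s-.4,190+260.5*s-.4,44), "l/r",back(d,480+180*s-.4,190+280*s,44),back(d,480+512*s-.4,190+240*s,44))
print("rim",back(d,260+375/5-.4,170+247/5-.4,94),back(d,260+294/5-.4,170+247/5-.4,94),back(d,260+457/5-.4,170+247/5-.4,94))
# project model guesses
for X in ([470,-9],):
    for n,z,r in (("rim",94,19),("small",60,23),("large",40,28)):
        t=np.linspace(0,2*np.pi,73); p=proj(d,np.c_[X[0]+r*np.cos(t),X[1]+r*np.sin(t),0*t+z]); p=(p-(260,170)+.4)*5; print(n,p.min(0),p.max(0))
```

```text
tile [[491.36  63.75]
 [505.24 -60.07]
 [449.37 -65.23]
 [436.35  57.97]] [470.58  -0.9 ] [np.float64(55.31007604081644), np.float64(124.59066228496184), np.float64(56.11131789917277), np.float64(123.88024349218153)]
yaw 6.396708056702038
yaw 6.030479133451746
pan [ 432.57 -297.62   44.  ] l/r [ 426.73 -255.92   44.  ] [ 437.54 -339.21   44.  ]
rim [470.92 -12.83  94.  ] [470.89   6.07  94.  ] [470.96 -31.97  94.  ]
rim [277.18 170.19] [439.9  329.44]
small [264.39 131.18] [446.49 310.22]
large [247.7  100.62] [459.95 309.82]
```

Run:
```python
from h import *
np.set_printoptions(precision=2,suppress=True)
robot.move_ptp([430,-13,180],[np.pi,0,0])
d=snap("wrist","w2"); print(d["eye"],robot.current_tcp_pos(),robot.current_t(),robot.current_gripper_width())
t=np.linspace(0,2*np.pi,200)
im=d["img"].copy()
for X,z,r,c in (((470.9,-12.8),94,19,(0,0,255)),((472,-13),60,23,(255,0,0)),((473,-11.5),40,28,(0,255,0))):
    p=proj(d,np.c_[X[0]+r*np.cos(t),X[1]+r*np.sin(t),0*t+z]); cv2.polylines(im,[np.round(p).astype(int)],True,c,1)
cv2.imwrite("pics/w2o.png",im)
```

```text
[506.81 -12.89 347.45] [432.12 -13.24 181.82] 3.1333 0.9998860277879825
```

View pics/w2o.png

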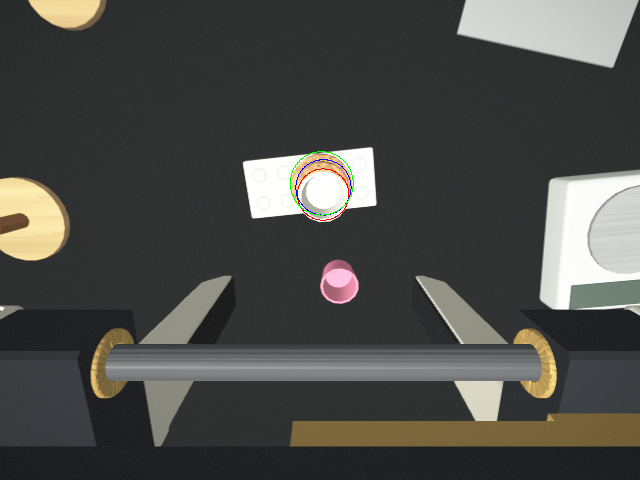

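Run:
```python
import cv2
i=cv2.imread("pics/w2o.png")[140:230,235:385]; cv2.imwrite("pics/w2c.png",cv2.resize(i,None,fx=5,fy=5,interpolation=cv2.INTER_NEAREST))
```

```text
(no output)
```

View pics/w2c.png

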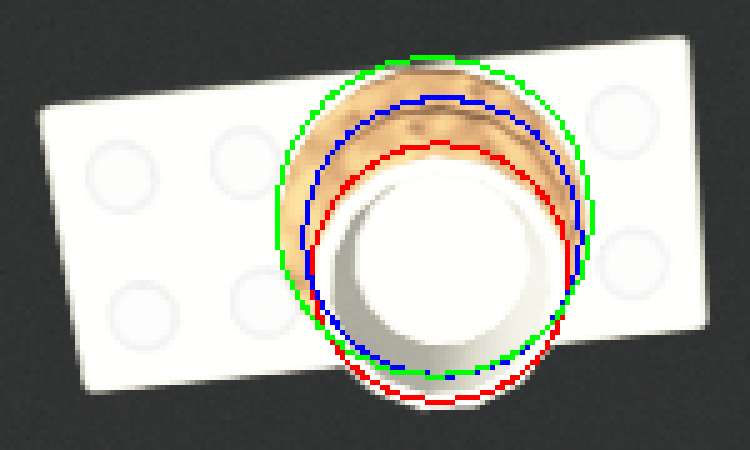

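```bash
cat >> h.py <<'E'
O0=[np.pi,0,0]
def st(m=""):
    print(m,"t",round(robot.current_t(),1),"tcp",np.round(robot.current_tcp_pos(),1),"w",round(robot.current_gripper_width()*93,1),"F",np.round(robot.current_contact_force(),1))
E
python3 - <<'E'
from h import *
robot.move_linear([470.2,-13,130],speed=100)
robot.move_linear([470.2,-13,64],speed=60)
st("down")
robot.move_gripper(0.0); st("grip")
robot.move_linear([470.2,-13,100],speed=50); st("lift")
robot.move_linear([470.2,-13,170],speed=120)
snap("scene","s3");snap("side","e3");d=snap("wrist","w3")
i=load("s3")["img"][170:290,270:430]
cv2.imwrite("pics/c3.png",np.vstack([cv2.resize(i,None,fx=2,fy=2),cv2.resize(d["img"][140:380],(320,120))]))
cv2.imwrite("pics/c3.png",np.hstack([cv2.resize(i,None,fx=2.5,fy=2.5),cv2.resize(load("e3")["img"][190:310,250:410],None,fx=2.5,fy=2.5)]))
E
```

```text
down t 5.2 tcp [470.5 -13.1  64.4] w 93.0 F [ 0.4 -0.3 -0.3]
grip t 6.1 tcp [470.2 -13.   64. ] w 36.8 F [ 0.3 -0.1 -0.9]
lift t 7.0 tcp [470.  -13.   99.8] w 36.8 F [-0.8  0.4 -0.4]
```

View pics/c3.png

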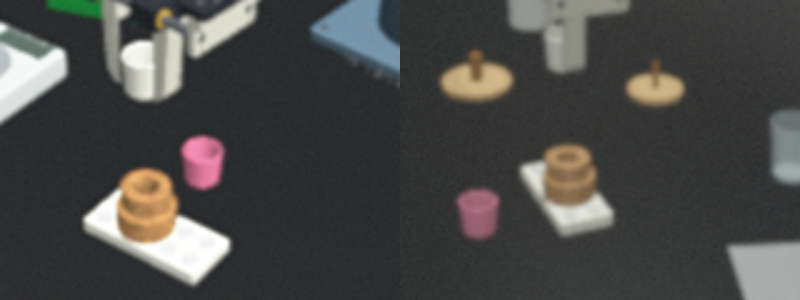

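View pics/w3.png

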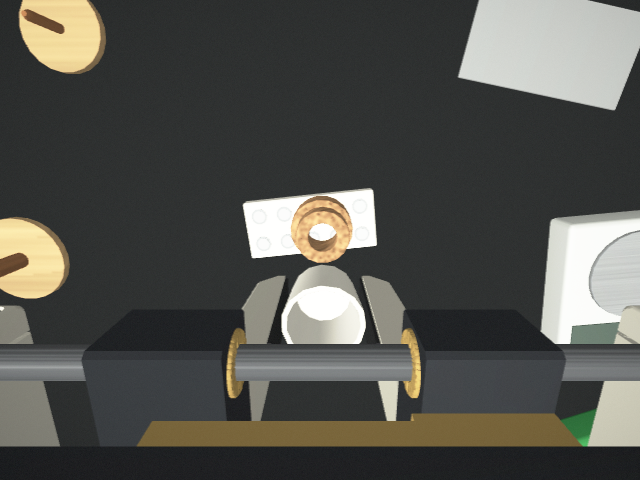

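Run:
```python
from h import *
d=load("w3"); t=np.linspace(0,2*np.pi,200); im=d["img"].copy()
f=240/np.tan(np.radians(d["fovy"])/2); print(d["eye"])
for X,z,r,c in (((470.2,-13),200,19,(0,0,255)),((470.2,-13),166,16.5,(0,0,255)),((471,-13),60,23,(255,0,0)),((471,-13),60,12,(255,0,0)),((472,-12.2),40,28,(0,255,0))):
    p=proj(d,np.c_[X[0]+r*np.cos(t),X[1]+r*np.sin(t),0*t+z]); cv2.polylines(im,[np.round(p).astype(int)],True,c,1)
cv2.imwrite("pics/w3c.png",cv2.resize(im[180:350,230:390],None,fx=3.5,fy=3.5,interpolation=cv2.INTER_NEAREST))
```

```text
[545.68098686 -12.91203936 335.00145825]
```

View pics/w3c.png

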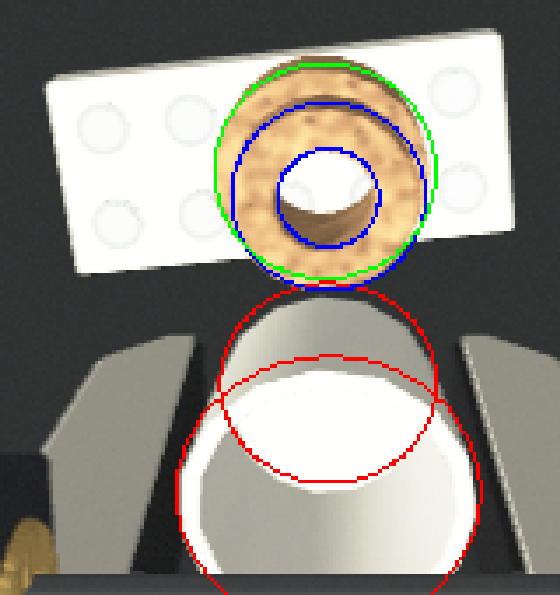

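The crucible is gripped (36.8 mm) and upright; the small cork ring fits centre (471,-13). Now I place it on the pan.

Run:
```python
from h import *
robot.move_linear([433.2,-297.5,150],speed=160)
robot.move_linear([433.2,-297.5,54],speed=80); robot.sleep(0.2); st("above")
r=robot.move_linear([433.2,-297.5,45],speed=12,f_stop=2.0); st(f"touch {r}")
robot.move_gripper(0.68); st("open")
robot.move_linear([433.2,-297.5,130],speed=90)
robot.move_linear([400,-240,180],speed=150)
robot.sleep(0.2)
d=snap("wrist","w4"); snap("scene","s4"); st()
```

```text
above t 11.4 tcp [ 433.4 -297.7   54.4] w 36.9 F [ 0.  -0.5 -0. ]
touch True t 11.9 tcp [ 433.2 -297.5   47.9] w 37.0 F [-0.4  0.4  4.7]
open t 12.6 tcp [ 432.7 -297.    47.3] w 63.2 F [ 0.5 -0.5 -0.3]
 t 14.6 tcp [ 400.  -240.2  179.4] w 63.4 F [-0.2 -0.1  0. ]
```

View pics/w4.png

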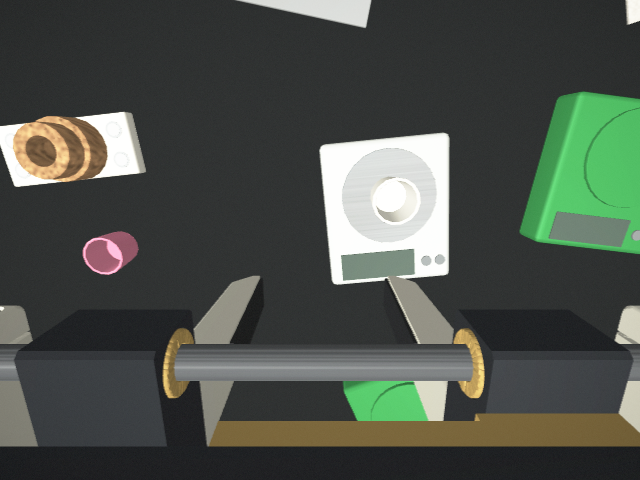

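Run:
```python
from h import *
d=load("w4"); t=np.linspace(0,2*np.pi,200); im=d["img"].copy()
for X,z,r,c in (((433,-297.5),78,19,(0,0,255)),((433,-297.5),44,42,(255,0,0)),((433,-297.5),44,16.5,(0,200,0))):
    p=proj(d,np.c_[X[0]+r*np.cos(t),X[1]+r*np.sin(t),0*t+z]); cv2.polylines(im,[np.round(p).astype(int)],True,c,1)
cv2.imwrite("pics/w4c.png",cv2.resize(im[130:260,320:460],None,fx=4,fy=4,interpolation=cv2.INTER_NEAREST))
```

```text
(no output)
```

View pics/w4c.png

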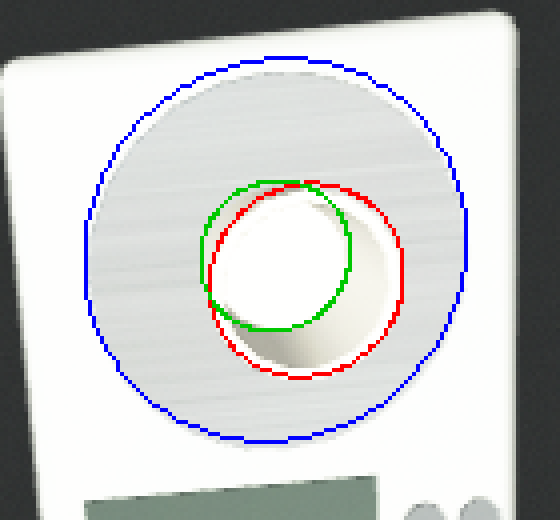

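The crucible stands upright on the pan, within about 2 mm of the centre (rim fits centre 433,-297.5; pan centre about 431-432,-297.5). Next is the small cork ring.

Run:
```python
from h import *
robot.move_ptp([471,-13,120],O0)
robot.move_linear([471,-13,43.5],speed=80); robot.sleep(.1)
robot.move_gripper(0.0); st("grip")
robot.move_linear([471,-13,120],speed=80)
robot.move_ptp([580,150,150],O0); robot.sleep(.2)
d=snap("wrist","w5");snap("scene","s5"); st()
im=d["img"].copy(); t=np.linspace(0,2*np.pi,200); p=robot.current_tcp_pos()
for X,z,r,c in (((638,208.6),8,34,(255,0,0)),((638,208.6),44,4,(0,0,255)),((p[0],p[1]),p[2]+16.5,23,(0,0,255))):
    q=proj(d,np.c_[X[0]+r*np.cos(t),X[1]+r*np.sin(t),0*t+z]); cv2.polylines(im,[np.round(q).astype(int)],True,c,1)
cv2.imwrite("pics/w5o.png",im)
```

```text
grip t 17.2 tcp [471.2 -13.   43.7] w 46.1 F [0.1 1.  2.5]
 t 19.4 tcp [579.8 148.7 150.1] w 45.6 F [-0.3 -0.4  0.4]
```

View pics/w5o.png

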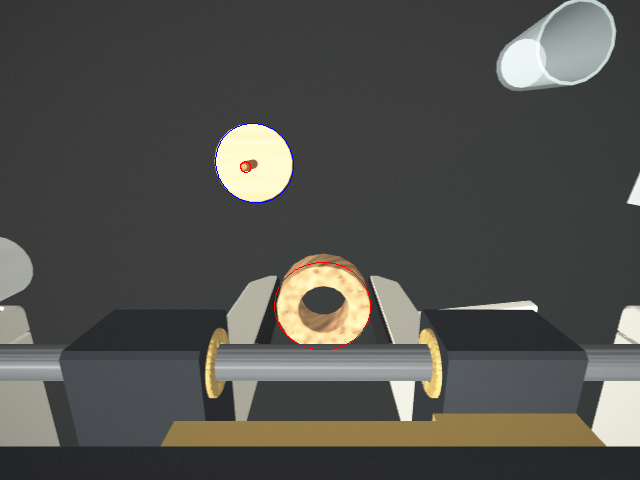

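Run:
```python
from h import *
x,y=638,208.6
robot.move_linear([x,y,100],speed=120)
robot.move_linear([x,y,60],speed=100);robot.sleep(.2)
r=robot.move_linear([x,y,17],speed=40,f_stop=5); st(f"a {r}")
if not r:
    r=robot.move_linear([x,y,9.5],speed=12,f_stop=3); st(f"touch {r}")
    robot.move_gripper(0.7); st("open")
    robot.move_linear([x,y,90],speed=80)
    robot.move_linear([580,150,150],speed=140); robot.sleep(.1)
    d=snap("wrist","w6");snap("scene","s6"); st()
```

```text
a False t 22.4 tcp [638.3 208.7  17.4] w 45.6 F [-0.  -0.6 -0.8]
touch True t 22.9 tcp [638.1 208.6  11.8] w 45.6 F [-0.4 -0.1  4.7]
open t 23.4 tcp [637.2 208.5  10.7] w 65.0 F [0.  0.4 1.1]
 t 25.6 tcp [580.  150.4 149.2] w 65.3 F [-0.5  0.7 -0.7]
```

View pics/w6.png

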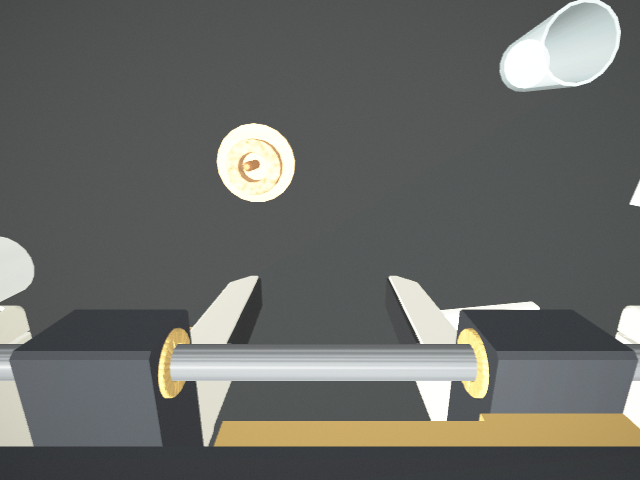

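The small ring (253,165) lies flat over the thin peg. Next is the large ring; I look first.

Run:
```python
from h import *
robot.move_ptp([435,-12,150],O0); robot.sleep(.2)
d=snap("wrist","w7"); st()
im=d["img"].copy(); t=np.linspace(0,2*np.pi,200)
for X,z,r,c in (((472,-12),40,28,(0,255,0)),((472,-12),40,16,(0,255,0))):
    q=proj(d,np.c_[X[0]+r*np.cos(t),X[1]+r*np.sin(t),0*t+z]); cv2.polylines(im,[np.round(q).astype(int)],True,c,1)
cv2.imwrite("pics/w7c.png",cv2.resize(im[120:300,220:420],None,fx=3,fy=3,interpolation=cv2.INTER_NEAREST))
```

```text
t 26.8 tcp [435.7 -11.4 149.9] w 65.3 F [-0.2 -0.4 -0.6]
```

View pics/w7c.png

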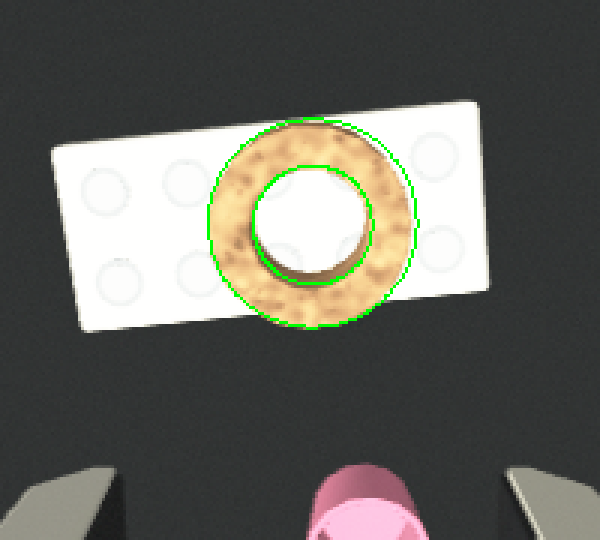

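Run:
```python
from h import *
x,y=471.7,-11.3
robot.move_gripper(0.85)
robot.move_linear([x,y,60],speed=120)
r=robot.move_linear([x,y,18],speed=50,f_stop=8); robot.sleep(.1); st(f"d {r}")
if not r:
    robot.move_gripper(0.0); st("grip")
    robot.move_linear([x,y,120],speed=80); 
    robot.move_ptp([385,200,150],O0); robot.sleep(.2)
    d=snap("wrist","w8");snap("scene","s8"); st()
    im=d["img"].copy(); t=np.linspace(0,2*np.pi,200); p=robot.current_tcp_pos()
    for X,z,r,c in (((433.3,290.5),8,43,(255,0,0)),((433.3,290.5),44,8,(0,0,255)),((p[0],p[1]),p[2]+22,28,(0,0,255))):
        q=proj(d,np.c_[X[0]+r*np.cos(t),X[1]+r*np.sin(t),0*t+z]); cv2.polylines(im,[np.round(q).astype(int)],True,c,1)
    cv2.imwrite("pics/w8o.png",im)
```

```text
d False t 29.3 tcp [472.  -11.4  18.3] w 78.9 F [ 0.8 -0.8 -0.4]
grip t 29.8 tcp [471.8 -11.3  18.1] w 54.8 F [-0.5 -0.3  1.1]
 t 32.5 tcp [385.5 199.2 149.8] w 54.9 F [ 0.5 -0.1 -1.2]
```

View pics/w8o.png

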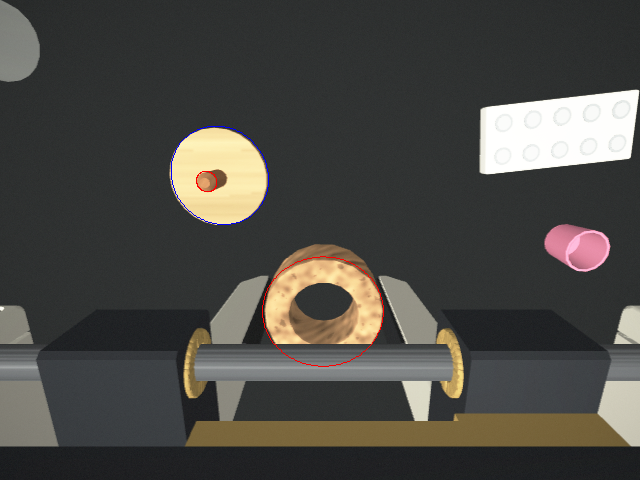

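Run:
```python
from h import *
x,y=433.3,290.6
robot.move_linear([x,y,100],speed=120)
robot.move_linear([x,y,60],speed=100);robot.sleep(.2)
r=robot.move_linear([x,y,17.5],speed=40,f_stop=5); st(f"a {r}")
if not r:
    r=robot.move_linear([x,y,10],speed=12,f_stop=3); st(f"touch {r}")
    robot.move_gripper(0.78); st("open")
    robot.move_linear([x,y,90],speed=80)
    robot.move_linear([385,200,150],speed=140); robot.sleep(.1)
    d=snap("wrist","w9");snap("scene","s9"); st()
```

```text
a False t 35.5 tcp [433.5 290.7  17.8] w 54.5 F [ 0.3  0.4 -0.6]
touch True t 36.0 tcp [433.3 290.6  12.1] w 54.6 F [-0.6  0.1  5.3]
open t 36.5 tcp [432.7 290.4  11.5] w 72.6 F [ 0.7 -0.4 -0.6]
 t 38.9 tcp [384.9 200.3 149.5] w 72.5 F [ 0.2  0.2 -0.1]
```

View pics/w9.png

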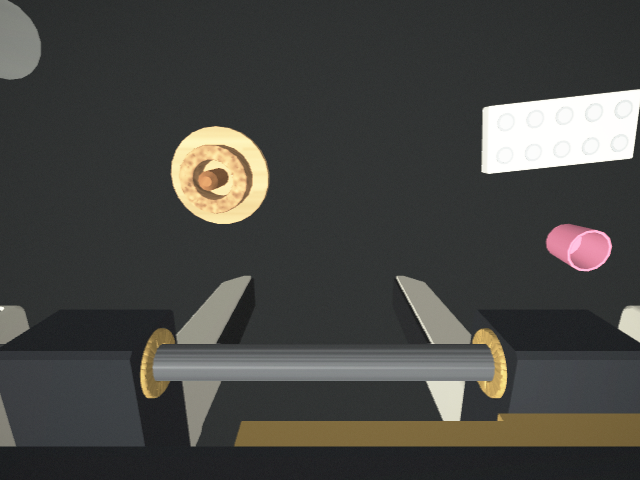

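The large ring (214,180) lies flat over the thick peg. Now I measure the tile and mat together.

Run:
```python
from h import *
np.set_printoptions(precision=2,suppress=True)
robot.move_ptp([480,-90,260],O0); robot.move_gripper(1.0); robot.sleep(.2)
d=snap("wrist","w10"); st()
im=d["img"]; g=cv2.cvtColor(im,cv2.COLOR_BGR2GRAY)
_,m=cv2.threshold(g,130,255,0); m[270:]=0
cs=cv2.findContours(m,cv2.RETR_EXTERNAL,cv2.CHAIN_APPROX_NONE)[0]
for c in cs:
    if cv2.contourArea(c)<2000: continue
    c=c[:,0].astype(float); print(c.mean(0),c.min(0),c.max(0))
    for z in (3,14):
        R=cv2.minAreaRect(toplane(d,c,z).astype(np.float32)); print(z,R)
```

```text
t 40.9 tcp [480.  -90.1 260. ] w 93.3 F [ 0.  -0.4 -0.3]
[492.91 238.29] [441. 203.] [546. 269.]
3 ((436.0211181640625, -307.3428039550781), (89.86371612548828, 131.38424682617188), 5.305909633636475)
14 ((439.1368713378906, -301.6953125), (87.52800750732422, 127.96934509277344), 5.305911540985107)
[250.66 215.12] [196. 188.] [303. 242.]
3 ((468.4332275390625, 1.131500244140625), (58.3123779296875, 128.24899291992188), 6.100514888763428)
14 ((470.70648193359375, -1.2387161254882812), (56.796749114990234, 124.91557312011719), 6.100513458251953)
[52.16 65.14] [19. 32.] [84. 98.]
3 ((639.3876953125, 212.78744506835938), (67.997314453125, 68.27204895019531), 36.53894805908203)
14 ((637.217529296875, 204.9158935546875), (66.22994995117188, 66.49755096435547), 36.538726806640625)
[429.93  77.26] [360.  28.] [504. 126.]
3 ((626.2637329101562, -212.00140380859375), (148.3181915283203, 77.87415313720703), 79.25924682617188)
14 ((624.4346923828125, -208.83193969726562), (144.46316528320312, 75.85011291503906), 79.25924682617188)
```

View pics/w10.png

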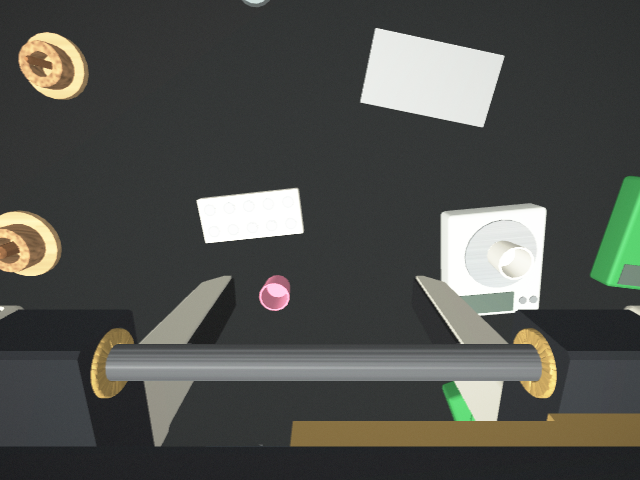

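Run:
```python
from h import *
x,y=470.6,-1.1; o=[np.pi,0,np.radians(96.1)]
robot.move_gripper(0.82)
robot.move_ptp([x,y,110],o)
robot.move_linear([x,y,40],speed=100)
r=robot.move_linear([x,y,4],speed=40,f_stop=8); robot.sleep(.1); st(f"d {r}")
if not r:
    robot.move_gripper(0.0); st("grip")
    robot.move_linear([x,y,30],speed=40); robot.move_linear([x,y,130],speed=100)
    robot.move_ptp([626.3,-212,130],[np.pi,0,np.radians(90-10.74)]); robot.sleep(.2)
    d=snap("wrist","w11");snap("scene","s11");snap("side","e11"); st(); print(np.degrees(robot.current_eef_rot()))
```

```text
d False t 44.8 tcp [470.9  -1.2   4.2] w 76.3 F [0.1 0.6 1. ]
grip t 45.3 tcp [470.2  -1.1   4. ] w 55.8 F [-1.   0.3  3.2]
 t 48.6 tcp [ 626.3 -211.1  130.5] w 55.9 F [ 1.2 -0.6 -1.7]
[1.79972751e+02 6.14280263e-03 7.93237452e+01]
```

View pics/w11.png

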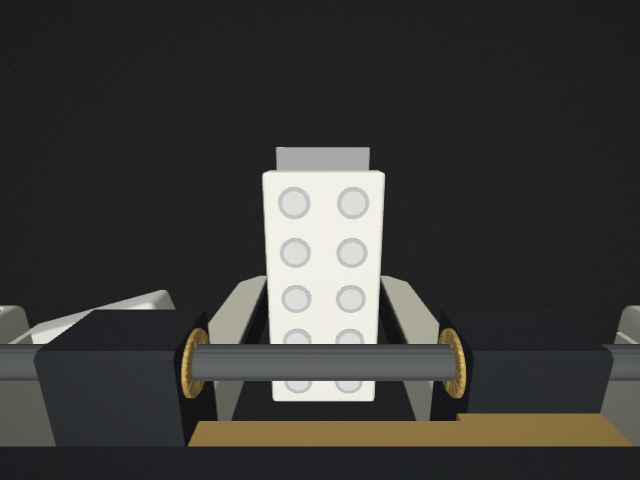

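View pics/s11.png

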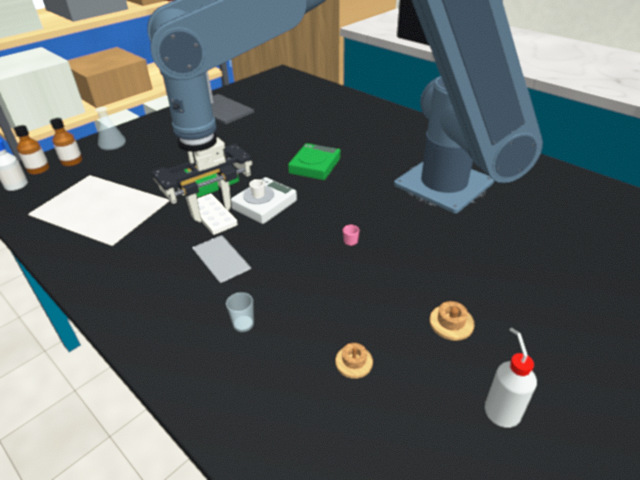

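Run:
```python
from h import *
x,y=626.3,-212
robot.move_linear([x,y,60],speed=80)
robot.move_linear([x,y,14],speed=40);robot.sleep(.4); st("a")
r=robot.move_linear([x,y,5],speed=10,f_stop=3); st(f"touch {r}")
robot.move_gripper(0.78); robot.sleep(.1); st("open")
robot.move_linear([x,y,40],speed=50)
robot.move_linear([x,y,130],speed=120)
robot.move_ptp([560,-140,240],O0); robot.sleep(.2)
d=snap("wrist","w12");snap("scene","s12"); st()
im=d["img"]; g=cv2.cvtColor(im,cv2.COLOR_BGR2GRAY)
cv2.imwrite("pics/w12c.png",cv2.resize(im[:300,300:640],(800,706)))
```

```text
a t 51.3 tcp [ 626.3 -212.    14.1] w 55.3 F [ 0.4 -0.1 -1.7]
touch True t 52.0 tcp [ 626.2 -212.     7.1] w 55.5 F [-0.1 -1.4  5.6]
open t 52.6 tcp [ 625.2 -211.4    5.7] w 72.7 F [-0.1 -1.3 -0.8]
 t 56.0 tcp [ 560.  -140.1  239.7] w 72.7 F [ 1.5 -0.1  0.7]
```

View pics/w12.png

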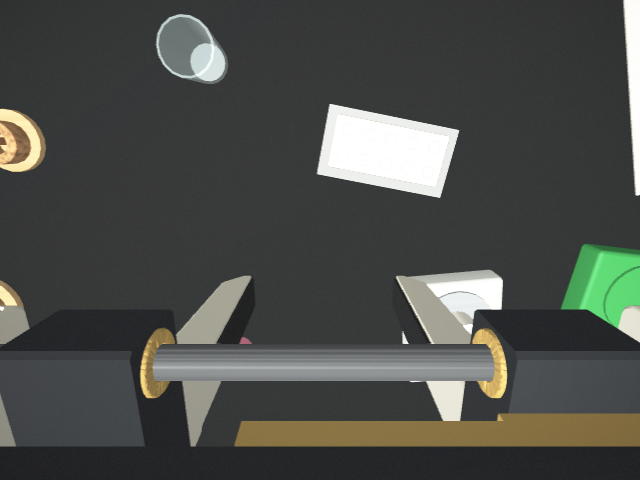

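Run:
```python
from h import *
d=load("w12"); g=cv2.cvtColor(d["img"],cv2.COLOR_BGR2GRAY); print(g[150,300:470:6])
def rect(th,z):
    m=(g>th).astype(np.uint8); m[210:]=0; m[:90]=0; m[:,:300]=0; m[:,480:]=0
    c=max(cv2.findContours(m,0,1)[0],key=cv2.contourArea)[:,0].astype(float)
    print(th,z,cv2.minAreaRect(toplane(d,c,z).astype(np.float32)))
rect(130,3); rect(246,17); rect(251,17)
i=d["img"]; cv2.imwrite("pics/w12c.png",cv2.resize(i[95:205,310:470],None,fx=4,fy=4,interpolation=cv2.INTER_NEAREST))
s=load("s12")["img"]; cv2.imwrite("pics/s12c.png",cv2.resize(s[150:400,180:560],(760,500),interpolation=cv2.INTER_CUBIC))
```

```text
[ 59  58  58  57 239 243 255 254 255 255 255 255 255 255 255 255 255 255
 255 255 255 255 255 253 255 236  57  56  57]
130 3 ((626.292724609375, -212.15594482421875), (148.19590759277344, 77.7402572631836), 79.27750396728516)
246 17 ((627.6282348632812, -210.78692626953125), (123.84764099121094, 55.16419982910156), 79.37544250488281)
251 17 ((627.6649780273438, -210.8756866455078), (123.56544494628906, 54.96427536010742), 79.22816467285156)
```

View pics/w12c.png

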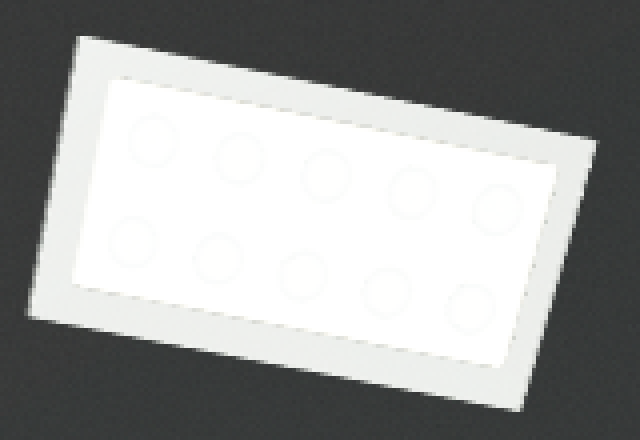

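View pics/s12c.png

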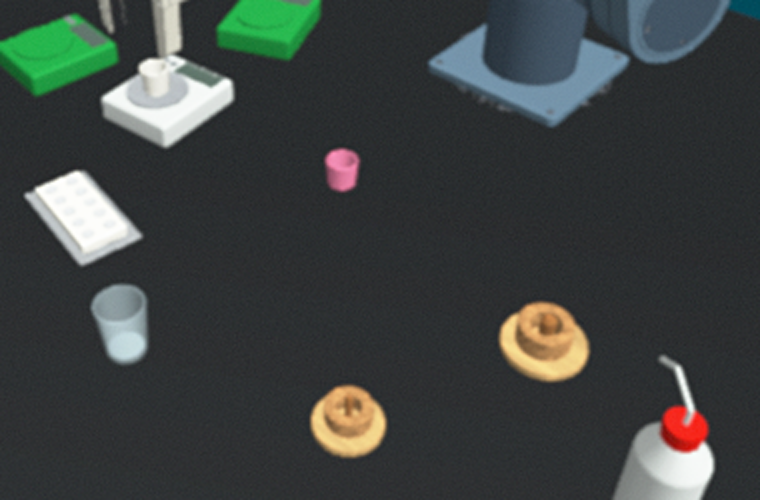

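```bash
python3 -c "
from h import *
st(); robot.hand_in()"
```

```text
t 56.0 tcp [ 560.  -140.1  239.7] w 72.7 F [ 1.5 -0.1  0.7]
the job is handed in; nothing more can be done
```

I took the pile apart from the top down, put every piece in its place, and handed the job in at 56 s of the 115 s allowed.

- **Crucible:** it stands upright on the white balance's pan, about 2 mm from the centre. I set it down until light contact was felt, then released it.
- **Cork rings:** the small ring lies flat over the thin peg and the large ring over the thick peg. Both touched down at the expected height.
- **Spotting tile:** it lies wells up on the mat, about 2 mm off centre and within 0.2° of lined up. It was also set down on light contact.
- **Bystanders:** the beaker, wash bottle and pink crucible were not touched and look unmoved in the last pictures.

**Checks that disagreed:** at the start the two fixed cameras differed by about 6–18 mm in y on the objects I used, so I took positions from the wrist camera instead. Its sizes for the mat, tile and peg bases matched the given ones to about 1 mm. No other check failed.

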